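# Portion soup blocks: sweep two into the trough, return the odd one, shut the lid

## Robot

A 6-joint arm with a two-finger parallel gripper is mounted at the origin on a cart in front of the work surface, level with it; the furniture and walls round the work are solid. World frame = base frame: x ahead of the robot, y to its left, z up, the work surface at z = 0. Lengths are in m, angles in rad, forces in N, time in s.
With the tool pointing down it reaches from about 0.25 to 0.725 m from the base axis. Payload 4 kg.
Tool frame: the origin (TCP) lies between the finger pads; the fingertips stand 11 mm ahead of it and the grasp point (between the pads) lies 8 mm behind it (bot.tip_extent is the distance from the TCP to the fingertips, in m); z points along the fingers, y is the line along which they close (so a half turn about z gives the same grasp; the last joint's range is limited). The gripper opens to 85 mm and grips with 20 to 120 N. Pads are 22 mm wide; open, the fingers measure 114 mm over their backs; the gripper's body (76 mm by 85 mm) begins 54 mm behind the grasp point. The pads swing forward as they close: fully open they stand 13 mm farther back than shut.
Start: joints at [-1.17, 0.241, 0.005, 1.335, 0, 1.571], TCP at [0.195, -0.46, 0.242] pointing down, gripper open.
Joint ranges: [-2.72, 2.72], [-1.05, 1.87], [-1.09, 1.28], [-1.99, 2.15], [-1.42, 1.44], [-3.14, 3.14]. Speed limits (rad/s): [2.79, 2.79, 3.14, 3.14, 3.14, 3.14].

## Interface

Orientations are given as a unit quaternion [x, y, z, w].
In Python, from workcell import bot gives the robot as it stands. The module is installed in compiled form; this text tells all that it offers.
- The arm moves only by the tool drive_tool, never from a script. Its argument "rows" is a list of rows, each an object of numbers: "dx", "dy", "dz": the shift along the tool's x, y, z in units of 50 mm (1.0 is 50 mm); "wx", "wy", "wz": the turn, a rotation vector about the tool's x, y, z in units of 5 degrees (1.0 is 5 degrees); "hand": the finger opening in mm, from 0 to 85.4. A call has 1 to 20 rows; each row is the pose to reach, as a shift and turn from the pose commanded when the call began, along the tool's axes at that moment; what a row does not reach only later rows make up. A row lasts 1/10 s, in which the tool goes at most 50 mm and 8.59 degrees, less where a joint would pass 70% of its speed; a pose out of reach is approached as far as the arm can. A call with a gripper value outside its range is refused whole. The fingers move at their own pace and stop on an object; the grip force is fixed at half the most. Time passes only in rows, so rows that repeat a pose let the fingers close. It gives the time, the measured TCP pose, the force, the opening and the grip force at its end, in the units of the state.
- bot.get_obs(): the state, without advancing time (a new reading comes with each control period).
- bot.camera(name): name is "side" or "top"; returns the picture (420x560x3 uint8, red, green, blue); there is no depth.
- bot.get_calibration(name): a dict with "vfov" (degrees; the focal length in pixels is half the picture's height over the tangent of half this angle, whatever the lens; pixels are square), "cx", "cy" (the principal point, pixels), "origin" and "rotation" of the camera in the world. Camera axes: x right, y up, looking along -z (the intrinsics and any distortion apply to the point x, -y, -z); pixel columns grow to the right and rows downward; lengths in m; the calibration is good to about 2 mm. A picture is of the moment at which its call begins. get_calibration takes no time and is no camera call.
- bot.job_done(): hands the job in; it is judged then, once.
Trained networks look in the newest picture that a camera, given by its name, has taken for a name from the list of things; names that differ only in an ending like _2 or _b are one class to them, and where a whole thing is asked for, a point or a joint stands for the part that bears it (a point fixed in the world has none). Each returns a list of dicts, best first, with "score" (0 to 1); they miss things now and then, are a little off and sometimes report something else, mostly with a low value. They report only what shows in the picture. A call takes as long as a camera call. They do not tell look-alikes from the thing itself.
- bot.look_for(camera, thing): "extent" ([centre column, centre row, width, height] in pixels, round what is visible of it).
- bot.outline_of(camera, thing): "region" (420x560 bool, what is visible of it) and "extent" ([centre column, centre row, width, height] in pixels, round what is visible of it).
The state is a dict: "clock": time; "joint_pos": joint angles; "joint_vel": joint speeds; "tau": joint torques, N m; "eef_pos": TCP position; "tool_rot": TCP orientation; "ft_force": force on the tool from outside, world axes, zero at the start; "ft_torque": the same for the moment, N m; "grip_width": finger opening in m; "grasp_force": force on a finger pad.
Only numpy, scipy, OpenCV 4.12 (cv2) and the standard library are available. Lean on these libraries where they do the work, as an engineer would, in place of code of your own. Each camera call takes 0.05 s, during which the arm holds its last target. There are 200 camera calls.

## Task

Get the soup blocks ready for two: sweep the two tan blocks along their lanes into the tray's trough, sliding them and never lifting them, and return the extra green block to the wooden holder, setting it down flat and squarely in the middle of the holder's floor between the two walls without dropping it. Shut the blue lid fully over the two tan blocks in the trough. Leave the salt shaker, the spice jar and the flat tin where they stand.

Things in the scene. Friction and masses are not known exactly. Their poses are not given: they have to be found in the camera images.
- tray: grey portion tray, fixed, 240 mm (x) by 225 mm (y). Origin on the worktop under the middle of the straight edge where the deck ends and the trough begins; z up. Deck from y = 0 to +155 mm, trough from y = 0 to -64 mm with a 6 mm wall, 50 mm high, beyond. Starts turned by up to 0.2 rad
- deck (a point): middle of the deck's top, 34 mm above the worktop; axes as the tray. Four ribs along y (at x = -117, -39, 39, 117 mm, 6 mm thick, 24 mm high: as high as the blocks) part the deck into three lanes 72 mm wide, centred at x = -78, 0, 78 mm, open at the back (+y) and at the trough (-y)
- trough (a point): middle of the trough's floor, 22 mm above the worktop; axes as the tray. The trough is 228 mm (x) by 64 mm (y), open to all three lanes: a block pushed towards -y off the deck's edge drops 12 mm and lies flat below the lid
- lid (a joint): blue lid of the trough, plate 240 x 66 x 5 mm, hinged along the trough's outer edge (tray y = -67 mm, 52.5 mm above the worktop, axis tray x). 0 = shut flat, its top 55 mm above the worktop; pi/2 = upright; stop at 1.95 rad, leaning out. Starts at 1.5 to 1.9 rad. The stiff hinge stays at any angle: push the lid over and all the way down (1 to 2 N at its free edge)
- lid_edge (a point): middle of the lid's free edge, 66 mm from the hinge line
- holder: fixed wooden holder for one block, 66 x 66 x 56 mm. Origin on the worktop under its centre. Floor top 6 mm above the worktop; two upright walls 6 mm thick, 56 mm high, along its x and 54 mm apart in y; both x ends open. The block lies in it flat, length along x; fingers have no room beside the walls, only at the block's two ends. Starts turned by up to 0.4 rad
- tan_a_center (a point): tan soup block with an orange band, 66 x 44 x 24 mm (x long, y wide, z high), 50 g, rounded edges; the point is its centre. Starts flat on the deck in one of the lanes (which one varies), its length across the lane
- tan_b_center (a point): the other tan soup block with an orange band, 66 x 44 x 24 mm (x long, y wide, z high), 50 g, rounded edges; the point is its centre. Starts flat on the deck in one of the lanes (which one varies), its length across the lane
- green_center (a point): green soup block with a white band, 66 x 44 x 24 mm (x long, y wide, z high), 50 g, rounded edges; the point is its centre. Starts flat on the deck in one of the lanes (which one varies), its length across the lane. There only its 44 mm width can be gripped (ribs cover its ends): put it down on the free worktop behind the holder and take it again by its ends
- shaker: clear salt shaker with a grey domed top, 44 mm diameter, 90 mm high, loose, behind the tray; origin at its underside; bystander
- spice_jar: spice jar with a dark cap, 41 mm diameter, 105 mm high, loose, left of the holder; origin at its underside; bystander
- flat_tin: flat oblong tin with a dark blue top, 63 x 105 x 25 mm, loose, in front of the work near the robot; origin at its underside; bystander
There are look-alikes about, which are no part of the job. Of the things that look like the part that bears green_center, the larger one is meant.

How it is judged:
At the end, for the whole second after the job is handed in: Both tan blocks lie at rest flat on the trough's floor, the lid is shut (joint under 0.06 rad), and the green block lies at rest flat on the holder's floor, its length along the holder, centred along it within 15 mm (y of tan_a_center in the frame of tray between -0.064 and 0 m and x of tan_a_center in the frame of tray between -0.115 and 0.115 m and z of each of tan_a_center, tan_b_center in the frame of tray below 0.038 m and linear speed of each of tan_a, tan_b, green below 0.02 m/s and y of tan_b_center in the frame of tray between -0.064 and 0 m and x of tan_b_center in the frame of tray between -0.115 and 0.115 m and value of joint lid below 0.06 rad and x of green_center in the frame of holder between -0.015 and 0.015 m and y of green_center in the frame of holder between -0.012 and 0.012 m and z of green_center in the frame of holder below 0.024 m and angle between the z axis of green_center and the z axis of holder, either way round below 0.15 rad and angle between the x axis of green_center and the x axis of holder, either way round below 0.35 rad); the robot touches nothing.
It fails at once if a tan block is lifted (its centre more than 25 mm above where it lay on the deck) (height (world z) of any of tan_a_center, tan_b_center above 0.071 m).
It fails at once if the green block is dropped (falls free of the fingers faster than 0.6 m/s, a fall of about 18 mm) (linear speed of green above 0.6 m/s and contact force between the fingers and green below 0.05 N).
It fails at once if the salt shaker, spice jar or flat tin is shifted by more than 30 mm or tipped over (distance of any of shaker, spice_jar, flat_tin from where it was at the start of the episode above 0.03 m or angle between any of shaker, spice_jar, flat_tin's own z axis and vertical above 0.5 rad).
It also fails if it takes over 72 s, if anything falls off the work surface, if the arm or the gripper's body presses on something with over 40 N, if the wrist force passes 120 N, or if a joint passes its speed limit or range.

## Working session

There is one attempt and no reset: what is moved stays moved. The work goes in short steps, Python scripts to look and compute and a tool call to move; the robot and the scene stay as the last step left them, time stands still between calls to the robot, and variables do not carry over. Pictures are saved under pics/ and viewed, at most 11 in all, crops included, and the job is handed in when it is done.

Besides the shell and the picture viewer there is one more tool, called after ">>>" as name(argument=value, ...), one argument or row to a line, values as JSON. drive_tool: Moves the arm, as the interface text tells. Its arguments: {"type":"object","properties":{"rows":{"type":"array","items":{"type":"object","properties":{"dx":{"type":"number"},"dy":{"type":"number"},"dz":{"type":"number"},"wx":{"type":"number"},"wy":{"type":"number"},"wz":{"type":"number"},"hand":{"type":"number"}}}}},"required":["rows"]}

```bash
mkdir -p pics; cat > h.py <<'E'
import numpy as np, cv2
from workcell import bot
def show(name,fn):
    im=bot.camera(name); cv2.imwrite('pics/'+fn,im[:,:,::-1]); return im
def K(name):
    c=bot.get_calibration(name); f=210/np.tan(np.radians(c['vfov'])/2)
    return c,f
def ray(name,u,v):
    c,f=K(name); d=np.array([(u-c['cx'])/f,-(v-c['cy'])/f,-1.]); return np.array(c['origin']),np.array(c['rotation']).reshape(3,3)@d
def at(name,u,v,z):
    o,d=ray(name,u,v); return o+d*(z-o[2])/d[2]
def px(name,p):
    c,f=K(name); q=np.array(c['rotation']).reshape(3,3).T@(np.array(p)-c['origin']); return np.array([c['cx']-f*q[0]/q[2],c['cy']+f*q[1]/q[2]])
E
python3 - <<'E'
from h import *
a=show('top','t0.png'); b=show('side','s0.png')
cv2.imwrite('pics/both0.png',np.hstack([a,b])[:,:,::-1][:, :])
for n in('top','side'):
    c=bot.get_calibration(n);print(n,c)
    for t in ['tray','holder','tan_a_center','green_center','shaker','spice_jar','flat_tin','lid']:
        print(t,[(round(r['score'],2),np.round(r['extent']).tolist()) for r in bot.look_for(n,t)][:4])
print(bot.get_obs())
E
```

```text
top {'vfov': 50.17826330437882, 'cx': 274.37963186321423, 'cy': 203.63521671984665, 'origin': array([0.33739185, 0.08310243, 1.23093006]), 'rotation': array([ 0.05526459, -0.07439556, -0.69356053,  0.71441228])}
tray [(0.59, [340.0, 207.0, 102.0, 98.0]), (0.28, [318.0, 176.0, 15.0, 23.0]), (0.25, [318.0, 209.0, 21.0, 34.0])]
holder [(0.69, [225.0, 237.0, 32.0, 25.0]), (0.37, [341.0, 203.0, 103.0, 96.0])]
tan_a_center [(0.89, [325.0, 235.0, 16.0, 24.0]), (0.66, [342.0, 203.0, 99.0, 98.0])]
green_center [(0.93, [317.0, 178.0, 18.0, 26.0]), (0.47, [372.0, 273.0, 18.0, 17.0])]
shaker [(0.71, [301.0, 137.0, 17.0, 22.0]), (0.65, [325.0, 234.0, 18.0, 21.0])]
spice_jar [(0.77, [167.0, 269.0, 25.0, 18.0])]
flat_tin [(0.56, [273.0, 276.0, 34.0, 28.0])]
lid [(0.65, [384.0, 204.0, 19.0, 91.0]), (0.46, [274.0, 275.0, 39.0, 27.0])]
side {'vfov': 53.64054351775546, 'cx': 283.7050848085491, 'cy': 209.4188950658258, 'origin': array([ 0.35942029, -0.59234193,  0.66474287]), 'rotation': array([ 0.42010936, -0.06351807, -0.14789627,  0.8930847 ])}
tray [(0.6, [315.0, 298.0, 176.0, 137.0])]
holder [(0.83
[... 418 characters left out ...]
)]
{'clock': 0.9, 'joint_pos': array([-1.16999798e+00,  2.40584098e-01,  5.03042257e-03,  1.33519143e+00,
        1.09697148e-05,  1.57079878e+00]), 'joint_vel': array([-0.00073383,  0.00096483,  0.00033241, -0.00172235,  0.00058363,
       -0.00041192]), 'tau': array([-9.82154088e-04, -3.72190082e+01,  2.52696025e+01,  9.73536880e-04,
       -1.15239873e-04, -2.01977869e-06]), 'eef_pos': array([ 0.19508651, -0.46038967,  0.24232605]), 'tool_rot': array([9.79987441e-01, 1.99059326e-01, 1.04727816e-05, 2.40042718e-05]), 'ft_force': array([ 0.00305731, -0.49017601,  0.55021186]), 'ft_torque': array([ 0.01336861, -0.00398982, -0.0626872 ]), 'grasp_force': 0.0, 'grip_width': 0.08533539695708287}
```

View pics/t0.png

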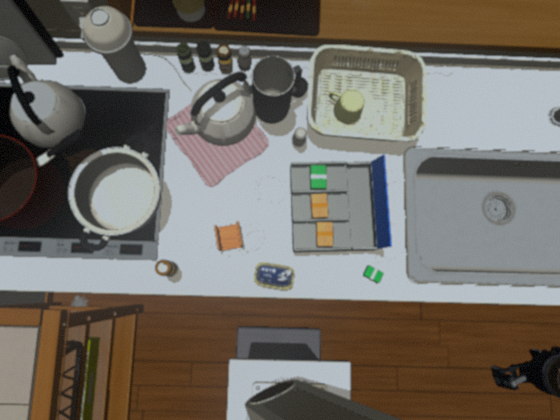

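View pics/s0.png

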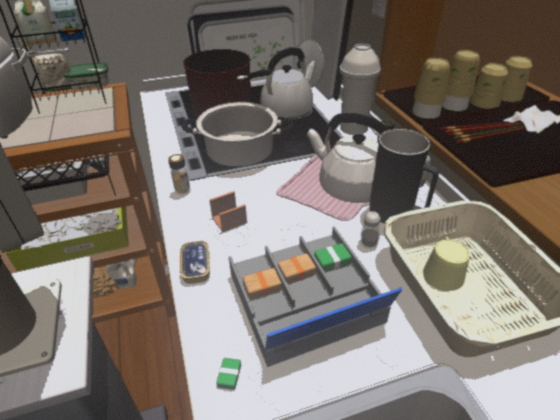

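```bash
cat >> h.py <<'E'
from scipy.spatial.transform import Rotation as R
def cam(name):
    c=bot.get_calibration(name); return c,210/np.tan(np.radians(c['vfov'])/2),np.array(c['origin']),R.from_quat(c['rotation']).as_matrix()
def ray(name,u,v):
    c,f,o,M=cam(name); return o,M@np.array([(u-c['cx'])/f,-(v-c['cy'])/f,-1.])
def px(name,p):
    c,f,o,M=cam(name); q=M.T@(np.array(p)-o); return np.array([c['cx']-f*q[0]/q[2],c['cy']+f*q[1]/q[2]])
E
python3 - <<'E'
from h import *
a=cv2.imread('pics/t0.png');b=cv2.imread('pics/s0.png')
c1=cv2.resize(a[150:265,205:400],None,fx=4.1,fy=4.1,interpolation=cv2.INTER_CUBIC)
c2=cv2.resize(b[180:360,200:410],None,fx=3.3,fy=3.3,interpolation=cv2.INTER_CUBIC)
cv2.imwrite('pics/t0c.png',c1);cv2.imwrite('pics/s0c.png',c2);print(c1.shape,c2.shape)
for n,ls in dict(top=[('green',317,178),('tan',319,206),('tan',325,235)],side=[('tan',262,284),('tan',297,267),('green',332,256)]).items():
    for l,u,v in ls: print(n,l,np.round(at(n,u,v,.058),4))
print('holder',at('top',229,237,.05),at('side',228,212,.03)); print('shaker',at('top',300,137,.09),'jar',at('top',166,268,.1),'tin',at('top',274,276,.025), at('side',195,262,.025))
E
```

```text
(471, 799, 3) (594, 693, 3)
top green [ 0.6298 -0.0589  0.058 ]
top tan [ 0.5532 -0.0649  0.058 ]
top tan [ 0.476  -0.0815  0.058 ]
side tan [ 0.4769 -0.0924  0.058 ]
side tan [ 0.5537 -0.0735  0.058 ]
side green [ 0.6303 -0.0687  0.058 ]
holder [0.46398723 0.17112981 0.05      ] [0.46738574 0.16905553 0.03      ]
shaker [ 0.73261841 -0.00847399  0.09      ] jar [0.37682859 0.31976911 0.1       ] tin [0.36643303 0.04912095 0.025     ] [0.3668636 0.037844  0.025    ]
```

View pics/t0c.png

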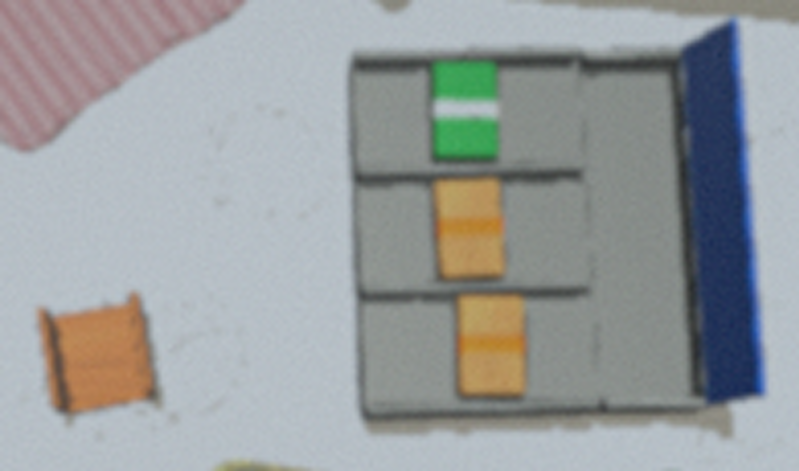

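View pics/s0c.png

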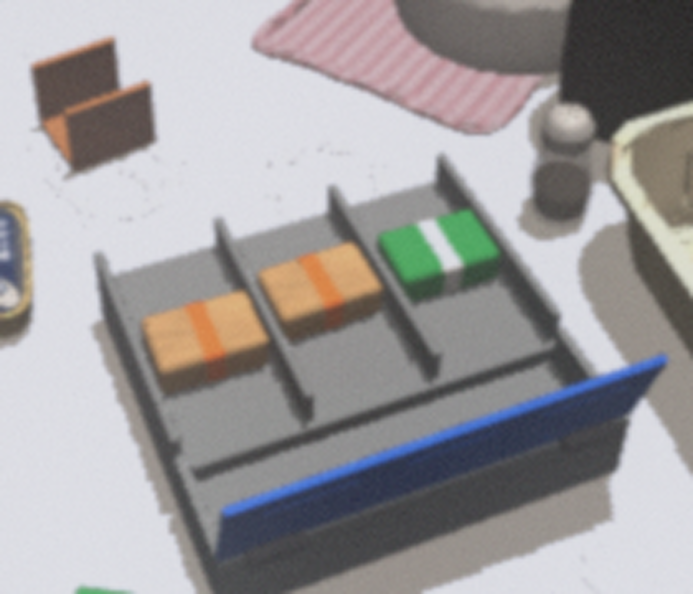

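```bash
python3 - <<'E'
from h import *
from scipy.optimize import least_squares
T=lambda X,Y:((X+.5)/4.1-.5+205,(Y+.5)/4.1-.5+150)
S=lambda X,Y:((X+.5)/3.3-.5+200,(Y+.5)/3.3-.5+180)
def W(p,q):
    c,s=np.cos(p[2]),np.sin(p[2]); return np.array([p[0]+c*q[0]-s*q[1],p[1]+s*q[0]+c*q[1],q[2]])
def fit(obs,x0):
    g=lambda p:np.concatenate([px(n,W(p,q))-uv for n,uv,q in obs])
    r=least_squares(g,x0); print(np.round(r.x,4),np.round(r.fun.reshape(-1,2),1).tolist()); return r.x
z=.058
top=[('top',T(580,174),(.039,0,z)),('top',T(586,291),(-.039,0,z)),('top',T(357,177),(.039,.155,z)),('top',T(361,294),(-.039,.155,z)),('top',T(353,54),(.12,.155,z))]
side=[('side',S(98,256),(-.117,.155,z)),('side',S(219,223),(-.039,.155,z)),('side',S(333,188),(.039,.155,z)),('side',S(441,157),(.117,.155,z)),('side',S(306,399),(-.039,0,z)),('side',S(434,356),(.039,0,z))]
x0=[.55,-.15,0]
fit(top,x0);fit(side,x0);p=fit(top+side,x0)
# blocks top face corners
for n,f,ls in [('top',T,dict(green=[(433,61),(497,61),(498,157),(433,157)],tb=[(433,180),(500,178),(505,276),(438,276)],ta=[(457,296),(522,295),(525,395),(459,394)])),
 ('side',S,dict(ta=[(142,320),(248,293),(270,345),(163,374)],tb=[(259,272),(352,244),(383,289),(275,322)],green=[(378,237),(470,212),(499,253),(412,281)]))]:
    for k,v in ls.items():
        P=np.mean([at(n,*f(*q),z) for q in v],0); d=P[:2]-p[:2]; c,s=np.cos(p[2]),np.sin(p[2])
        print(n,k,np.round(P,4),'tray',np.round([c*d[0]+s*d[1],-s*d[0]+c*d[1]],4))
# holder: walls along x at y=±.03, tops z .056
hz=.056
hs=[('side',S(34,66),(-.033,.033,hz)),('side',S(115,40),(.033,.033,hz)),('side',S(66,115),(-.033,-.027,hz)),('side',S(152,85),(.033,-.03,hz))]
ht=[('top',T(40,311),(.033,.033,hz)),('top',T(133,293),(.033,-.033,hz)),('top',T(157,399),(-.033,-.033,hz)),('top',T(63,412),(-.033,.033,hz))]
fit(hs,[.46,.17,0]);fit(ht,[.46,.17,0]);fit(hs+ht,[.46,.17,0])
E
```

```text
[ 0.5547 -0.1444  0.0376] [[2.0, 0.0], [1.7, 0.2], [-1.2, -0.5], [-1.7, -0.1], [-0.8, 0.3]]
[ 0.5576 -0.149   0.0441] [[-0.7, -1.6], [-0.8, -1.7], [-0.6, -0.7], [-0.2, -0.4], [0.9, 1.4], [1.2, 1.9]]
[ 0.5571 -0.1472  0.0442] [[2.9, -0.8], [2.8, -0.6], [-0.3, -0.9], [-0.5, -0.6], [-0.0, -0.2], [-1.1, -2.2], [-1.3, -2.2], [-1.2, -1.2], [-0.8, -0.9], [0.3, 0.7], [0.5, 1.2]]
top green [ 0.635  -0.0618  0.058 ] tray [0.0816 0.0819]
top tb [ 0.5558 -0.065   0.058 ] tray [0.0023 0.0822]
top ta [ 0.4794 -0.0797  0.058 ] tray [-0.0746  0.0709]
side ta [ 0.4795 -0.0839  0.058 ] tray [-0.0747  0.0667]
side tb [ 0.5536 -0.0675  0.058 ] tray [0.     0.0798]
side green [ 0.6344 -0.0641  0.058 ] tray [0.0809 0.0796]
[0.4698 0.1696 0.1987] [[-0.6, 0.4], [0.3, -0.3], [-0.2, -0.3], [0.5, 0.1]]
[0.4664 0.1719 0.233 ] [[-0.5, 0.6], [1.5, 0.0], [0.5, -1.3], [-1.5, 0.6]]
[0.4684 0.171  0.2171] [[-1.4, 0.4], [-0.7, -0.6], [-0.7, -0.5], [-0.2, -0.3], [0.0, -0.3], [2.1, -0.5], [0.7, -1.8], [-1.4, -0.3]]
```

>>> drive_tool(
  rows=[
    {"dx": 1,"dy": -0.35,"dz": 0.1,"wz": 1,"hand": 64},
    {"dx": 2,"dy": -0.7,"dz": 0.2,"wz": 2,"hand": 64},
    {"dx": 3,"dy": -1.04,"dz": 0.3,"wz": 3,"hand": 64},
    {"dx": 4,"dy": -1.4,"dz": 0.4,"wz": 4.09,"hand": 64},
    {"dx": 5,"dy": -1.74,"dz": 0.5,"wz": 4.09,"hand": 64},
    {"dx": 6,"dy": -2.08,"dz": 0.6,"wz": 4.09,"hand": 64},
    {"dx": 7,"dy": -2.42,"dz": 0.8,"wz": 4.09,"hand": 64},
    {"dx": 8,"dy": -2.76,"dz": 1,"wz": 4.09,"hand": 64},
    {"dx": 9,"dy": -3.1,"dz": 1.2,"wz": 4.09,"hand": 64},
    {"dx": 10,"dy": -3.45,"dz": 1.4,"wz": 4.09,"hand": 64},
    {"dx": 11.2,"dy": -3.88,"dz": 1.84,"wz": 4.09,"hand": 64},
    {"dx": 11.2,"dy": -3.88,"dz": 1.84,"wz": 4.09,"hand": 64},
    {"dx": 11.2,"dy": -3.88,"dz": 1.84,"wz": 4.09,"hand": 64},
    {"dx": 11.2,"dy": -3.88,"dz": 1.84,"wz": 4.09,"hand": 64},
    {"dx": 11.2,"dy": -3.88,"dz": 1.84,"wz": 4.09,"hand": 64},
  ],
)

```text
invalid input at $.rows[0]: expected keys dx, dy, dz, wx, wy, wz, hand
```

```bash
cat >> h.py <<'E'
def go(x,y,z,psi,ref=None):
    s=bot.get_obs(); p=np.array(s['eef_pos']) if ref is None else np.array(ref[:3]); M=R.from_quat(s['tool_rot']).as_matrix()
    ps=np.arctan2(M[1,0],M[0,0]) if ref is None else ref[3]
    M2=R.from_euler('z',ps).as_matrix()@np.diag([1,-1,-1])
    d=M2.T@(np.array([x,y,z])-p)/.05
    print('psi',round(ps,3),'pos',np.round(p,4),'d',np.round(d,2),'wz',round(np.degrees(ps-psi)/5,2))
E
python3 - <<'E'
from h import *
s=bot.get_obs();print(bot.tip_extent,s['clock'],s['grip_width'],s['ft_force'])
go(.635,-.063,.049,.044)
T=lambda X,Y:((X+.5)/4.1-.5+205,(Y+.5)/4.1-.5+150)
for q in [(28,150),(245,0),(588,180),(599,340)]: print(q,np.round(at('top',*T(*q),.034 if q[0]>300 else 0),3))
E
```

```text
0.011 0.9 0.08533539695708287 [ 0.00305731 -0.49017601  0.55021186]
psi 0.401 pos [ 0.1951 -0.4604  0.2423] d [11.2  -3.89  3.87] wz 4.09
(28, 150) [0.61 0.23 0.  ]
(245, 0) [0.722 0.086 0.   ]
(588, 180) [ 0.595 -0.147  0.034]
(599, 340) [ 0.488 -0.154  0.034]
```

>>> drive_tool(
  rows=[
    {"dx": 1,"dy": -0.35,"dz": 0.1,"wx": 0,"wy": 0,"wz": 1,"hand": 64},
    {"dx": 2,"dy": -0.7,"dz": 0.2,"wx": 0,"wy": 0,"wz": 2,"hand": 64},
    {"dx": 3,"dy": -1.04,"dz": 0.3,"wx": 0,"wy": 0,"wz": 3,"hand": 64},
    {"dx": 4,"dy": -1.4,"dz": 0.4,"wx": 0,"wy": 0,"wz": 4.09,"hand": 64},
    {"dx": 5,"dy": -1.74,"dz": 0.5,"wx": 0,"wy": 0,"wz": 4.09,"hand": 64},
    {"dx": 6,"dy": -2.08,"dz": 0.6,"wx": 0,"wy": 0,"wz": 4.09,"hand": 64},
    {"dx": 7,"dy": -2.42,"dz": 0.8,"wx": 0,"wy": 0,"wz": 4.09,"hand": 64},
    {"dx": 8,"dy": -2.76,"dz": 1,"wx": 0,"wy": 0,"wz": 4.09,"hand": 64},
    {"dx": 9,"dy": -3.1,"dz": 1.2,"wx": 0,"wy": 0,"wz": 4.09,"hand": 64},
    {"dx": 10,"dy": -3.45,"dz": 1.4,"wx": 0,"wy": 0,"wz": 4.09,"hand": 64},
    {"dx": 11.2,"dy": -3.88,"dz": 1.84,"wx": 0,"wy": 0,"wz": 4.09,"hand": 64},
    {"dx": 11.2,"dy": -3.88,"dz": 1.84,"wx": 0,"wy": 0,"wz": 4.09,"hand": 64},
    {"dx": 11.2,"dy": -3.88,"dz": 1.84,"wx": 0,"wy": 0,"wz": 4.09,"hand": 64},
    {"dx": 11.2,"dy": -3.88,"dz": 1.84,"wx": 0,"wy": 0,"wz": 4.09,"hand": 64},
    {"dx": 11.2,"dy": -3.88,"dz": 1.84,"wx": 0,"wy": 0,"wz": 4.09,"hand": 64},
  ],
)

```text
clock: 2.4
eef_pos: [0.6345, -0.0639, 0.1505]
tool_rot: [1.0, 0.022, -0.0, 0.0]
ft_force: [0.9, 1.0, 1.0]
grip_width: 0.0641
grasp_force: 0.0
```

```bash
python3 - <<'E'
from h import *
s=bot.get_obs();print(s['clock'],s['grip_width'],s['ft_force'])
go(.635,-.063,.049,.044)
E
```

```text
2.4 0.06409469289068737 [0.87376834 1.04551257 0.97552566]
psi 0.043 pos [ 0.6345 -0.0639  0.1505] d [ 0.01 -0.02  2.03] wz -0.01
```

>>> drive_tool(
  rows=[
    {"dx": 0,"dy": 0,"dz": 0.7,"wx": 0,"wy": 0,"wz": 0,"hand": 64},
    {"dx": 0,"dy": 0,"dz": 1.3,"wx": 0,"wy": 0,"wz": 0,"hand": 64},
    {"dx": 0,"dy": 0,"dz": 1.7,"wx": 0,"wy": 0,"wz": 0,"hand": 64},
    {"dx": 0,"dy": 0,"dz": 2.0,"wx": 0,"wy": 0,"wz": 0,"hand": 64},
    {"dx": 0,"dy": 0,"dz": 2.0,"wx": 0,"wy": 0,"wz": 0,"hand": 64},
    {"dx": 0,"dy": 0,"dz": 2.0,"wx": 0,"wy": 0,"wz": 0,"hand": 30},
    {"dx": 0,"dy": 0,"dz": 2.0,"wx": 0,"wy": 0,"wz": 0,"hand": 30},
    {"dx": 0,"dy": 0,"dz": 2.0,"wx": 0,"wy": 0,"wz": 0,"hand": 30},
    {"dx": 0,"dy": 0,"dz": 2.0,"wx": 0,"wy": 0,"wz": 0,"hand": 30},
    {"dx": 0,"dy": 0,"dz": 2.0,"wx": 0,"wy": 0,"wz": 0,"hand": 30},
    {"dx": 0,"dy": 0,"dz": 2.0,"wx": 0,"wy": 0,"wz": 0,"hand": 30},
    {"dx": 0,"dy": 0,"dz": 2.0,"wx": 0,"wy": 0,"wz": 0,"hand": 30},
  ],
)

```text
clock: 3.6
eef_pos: [0.6363, -0.0639, 0.0526]
tool_rot: [1.0, 0.022, 0.002, 0.001]
ft_force: [-0.8, -1.2, 6.6]
grip_width: 0.0425
grasp_force: 63.7
```

>>> drive_tool(
  rows=[
    {"dx": 0,"dy": 0,"dz": -0.5,"wx": 0,"wy": 0,"wz": 0,"hand": 30},
    {"dx": 0,"dy": 0,"dz": -1.2,"wx": 0,"wy": 0,"wz": 0,"hand": 30},
    {"dx": 0,"dy": -0.3,"dz": -1.6,"wx": 0,"wy": 0,"wz": 0,"hand": 30},
    {"dx": -0.3,"dy": -1,"dz": -1.6,"wx": 0,"wy": 0,"wz": -0.7,"hand": 30},
    {"dx": -0.6,"dy": -1.8,"dz": -1.6,"wx": 0,"wy": 0,"wz": -1.4,"hand": 30},
    {"dx": -0.88,"dy": -2.5,"dz": -1.5,"wx": 0,"wy": 0,"wz": -2,"hand": 30},
    {"dx": -0.88,"dy": -2.82,"dz": -1,"wx": 0,"wy": 0,"wz": -2,"hand": 30},
    {"dx": -0.88,"dy": -2.82,"dz": -0.5,"wx": 0,"wy": 0,"wz": -2,"hand": 30},
    {"dx": -0.88,"dy": -2.82,"dz": 0,"wx": 0,"wy": 0,"wz": -2,"hand": 30},
    {"dx": -0.88,"dy": -2.82,"dz": 0.4,"wx": 0,"wy": 0,"wz": -2,"hand": 30},
    {"dx": -0.88,"dy": -2.82,"dz": 0.4,"wx": 0,"wy": 0,"wz": -2,"hand": 30},
    {"dx": -0.88,"dy": -2.82,"dz": 0.4,"wx": 0,"wy": 0,"wz": -2,"hand": 30},
  ],
)

```text
clock: 4.8
eef_pos: [0.5848, 0.0757, 0.0305]
tool_rot: [0.994, 0.109, -0.0, -0.0]
ft_force: [-0.3, -0.3, -1.0]
grip_width: 0.0428
grasp_force: 62.8
```

```bash
python3 - <<'E'
from h import *
a=show('top','t1.png');b=show('side','s1.png')
c1=cv2.resize(a[140:265,150:400],None,fx=1.6,fy=1.6);c2=cv2.resize(b[160:360,150:400],None,fx=1.6,fy=1.6)
h=max(c1.shape[0],c2.shape[0]);P=lambda c:np.pad(c,((0,h-c.shape[0]),(0,0),(0,0)))
cv2.imwrite('pics/b1.png',np.hstack([P(c1),P(c2)])[:,:,::-1]);go(.585,.075,.02,.217);print(px('side',(.585,.075,.024)))
E
```

```text
psi 0.218 pos [0.5861 0.0758 0.0318] d [-0.02  0.01  0.24] wz 0.02
[287.59680402 228.06565942]
```

View pics/b1.png

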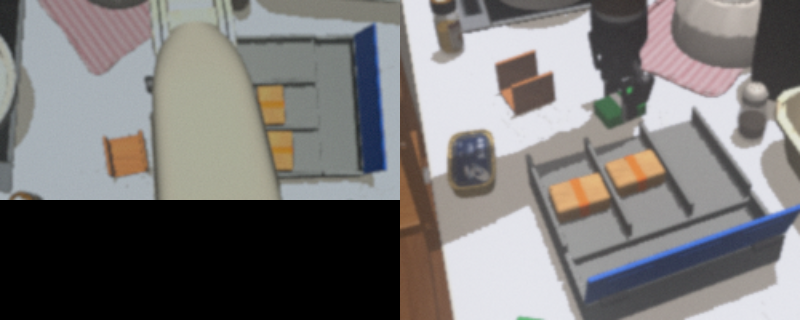

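>>> drive_tool(
  rows=[
    {"dx": 0,"dy": 0,"dz": 0.1,"wx": 0,"wy": 0,"wz": 0,"hand": 30},
    {"dx": 0,"dy": 0,"dz": 0.2,"wx": 0,"wy": 0,"wz": 0,"hand": 30},
    {"dx": 0,"dy": 0,"dz": 0.2,"wx": 0,"wy": 0,"wz": 0,"hand": 30},
    {"dx": 0,"dy": 0,"dz": 0.2,"wx": 0,"wy": 0,"wz": 0,"hand": 30},
  ],
)

```text
clock: 5.3
eef_pos: [0.5847, 0.0756, 0.0202]
tool_rot: [0.994, 0.109, -0.0, 0.0]
ft_force: [1.0, 1.1, -0.7]
grip_width: 0.0424
grasp_force: 62.8
```

>>> drive_tool(
  rows=[
    {"dx": 0,"dy": 0,"dz": 0.05,"wx": 0,"wy": 0,"wz": 0,"hand": 30},
    {"dx": 0,"dy": 0,"dz": 0.05,"wx": 0,"wy": 0,"wz": 0,"hand": 30},
    {"dx": 0,"dy": 0,"dz": 0.05,"wx": 0,"wy": 0,"wz": 0,"hand": 30},
  ],
)

```text
clock: 5.6
eef_pos: [0.5852, 0.0757, 0.0186]
tool_rot: [0.994, 0.109, 0.001, 0.0]
ft_force: [-1.5, 0.1, 3.9]
grip_width: 0.0424
grasp_force: 63.4
```

Contact. Release, rise, turn a quarter to grip by its ends.

>>> drive_tool(
  rows=[
    {"dx": 0,"dy": 0,"dz": 0,"wx": 0,"wy": 0,"wz": 0,"hand": 56},
    {"dx": 0,"dy": 0,"dz": 0,"wx": 0,"wy": 0,"wz": 0,"hand": 60},
    {"dx": 0,"dy": 0,"dz": 0,"wx": 0,"wy": 0,"wz": 0,"hand": 60},
    {"dx": 0,"dy": 0,"dz": 0,"wx": 0,"wy": 0,"wz": 0,"hand": 60},
    {"dx": 0,"dy": 0,"dz": -0.6,"wx": 0,"wy": 0,"wz": 0,"hand": 60},
    {"dx": 0,"dy": 0,"dz": -1.4,"wx": 0,"wy": 0,"wz": 0,"hand": 85},
    {"dx": 0,"dy": 0,"dz": -1.6,"wx": 0,"wy": 0,"wz": 1.6,"hand": 85},
    {"dx": 0,"dy": 0,"dz": -1.6,"wx": 0,"wy": 0,"wz": 3.2,"hand": 85},
    {"dx": 0,"dy": 0,"dz": -1.6,"wx": 0,"wy": 0,"wz": 4.8,"hand": 85},
    {"dx": 0,"dy": 0,"dz": -1.6,"wx": 0,"wy": 0,"wz": 6.4,"hand": 85},
    {"dx": 0,"dy": 0,"dz": -1.6,"wx": 0,"wy": 0,"wz": 8,"hand": 85},
    {"dx": 0,"dy": 0,"dz": -1.6,"wx": 0,"wy": 0,"wz": 9.6,"hand": 85},
    {"dx": 0,"dy": 0,"dz": -1.6,"wx": 0,"wy": 0,"wz": 11.2,"hand": 85},
    {"dx": 0,"dy": 0,"dz": -1.6,"wx": 0,"wy": 0,"wz": 12.8,"hand": 85},
    {"dx": 0,"dy": 0,"dz": -1.6,"wx": 0,"wy": 0,"wz": 14.4,"hand": 85},
    {"dx": 0,"dy": 0,"dz": -1.6,"wx": 0,"wy": 0,"wz": 16,"hand": 85},
    {"dx": 0,"dy": 0,"dz": -1.6,"wx": 0,"wy": 0,"wz": 17.6,"hand": 85},
    {"dx": 0,"dy": 0,"dz": -1.6,"wx": 0,"wy": 0,"wz": 18,"hand": 85},
    {"dx": 0,"dy": 0,"dz": -1.6,"wx": 0,"wy": 0,"wz": 18,"hand": 85},
  ],
)

```text
clock: 7.5
eef_pos: [0.5058, -0.1417, 0.098]
tool_rot: [0.965, -0.217, -0.008, -0.148]
ft_force: [0.3, -0.1, -0.3]
grip_width: 0.0851
grasp_force: 0.0
```

```bash
python3 - <<'E'
from h import *
b=show('side','s2.png');go(.585,.0757,.02,-1.354)
print([(r['score'],np.round(r['extent'],1).tolist()) for r in bot.look_for('side','green_center')])
hsv=cv2.cvtColor(b,cv2.COLOR_RGB2HSV);m=cv2.inRange(hsv,(40,80,30),(80,255,255));m[:190]=0;m[300:]=0
n,l,st,ce=cv2.connectedComponentsWithStats(m);print(st[1:],ce[1:])
cv2.imwrite('pics/s2c.png',cv2.resize(b[180:290,210:350],None,fx=4,fy=4,interpolation=cv2.INTER_CUBIC)[:,:,::-1])
E
```

```text
psi -0.436 pos [ 0.5034 -0.1438  0.0975] d [-0.37 -4.67  1.55] wz 10.53
[(0.74, [229.2, 372.5, 25.3, 32.8])]
[] []
```

View pics/s2c.png

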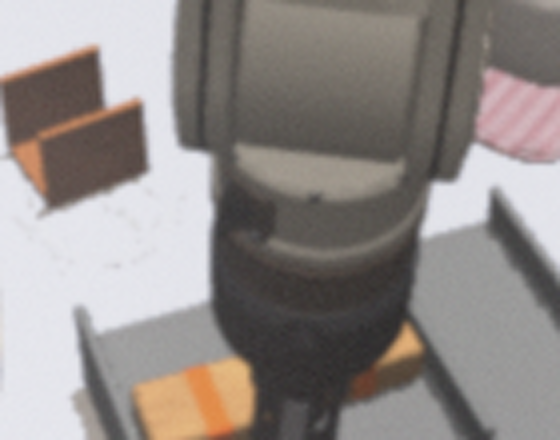

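```bash
python3 - <<'E'
from h import *
s=bot.get_obs();print(s['joint_pos'],s['joint_vel'],s['clock'],s['ft_force'],R.from_quat(s['tool_rot']).as_matrix())
E
```

```text
[-0.43404793  0.45352005 -0.12022145  1.07957877  0.28646988  3.14062099] [ 0.04556246  0.00575315  0.02377966 -0.01223124  0.01818607  0.00186614] 7.6 [0.79293761 0.15057099 0.18748084] [[ 0.90459533 -0.42366194  0.04709409]
 [-0.4182793  -0.86090854  0.28961855]
 [-0.08215665 -0.28168607 -0.95598287]]
```

>>> drive_tool(
  rows=[
    {"dx": 0,"dy": 0,"dz": 0,"wx": 0,"wy": 0,"wz": 0,"hand": 85},
  ],
)

```text
clock: 7.7
eef_pos: [0.5062, -0.1413, 0.0981]
tool_rot: [0.965, -0.216, -0.008, -0.148]
ft_force: [0.9, 0.4, -0.1]
grip_width: 0.085
grasp_force: 0.0
```

```bash
python3 - <<'E'
from h import *
s=bot.get_obs();print(s['joint_pos'],s['joint_vel'],s['eef_pos'])
E
```

```text
[-0.43058708  0.45387559 -0.11839623  1.07898331  0.28728297  3.1405902 ] [ 0.02436636  0.00342801  0.01052958 -0.00128914 -0.00050236 -0.00018976] [ 0.50618114 -0.14130087  0.09814426]
```

```bash
cat >> h.py <<'E'
def go6(x,y,z,psi):
    s=bot.get_obs(); M=R.from_quat(s['tool_rot']); G=R.from_euler('z',psi)*R.from_euler('x',np.pi)
    d=M.inv().apply(np.array([x,y,z])-s['eef_pos'])/.05; w=np.degrees((M.inv()*G).as_rotvec())/5
    print('d',np.round(d,2),'w',np.round(w,2))
E
python3 - <<'E'
from h import *
go6(.54,-.03,.14,.4);go6(.585,.0757,.12,.9)
E
```

```text
d [-0.38 -2.44 -0.12] w [-3.48 -0.51 -9.57]
d [-0.41 -4.53  0.92] w [ -3.4   -1.42 -15.25]
```

>>> drive_tool(
  rows=[
    {"dx": -0.05,"dy": -0.4,"dz": -0.3,"wx": -0.6,"wy": -0.08,"wz": -1.6,"hand": 85},
    {"dx": -0.12,"dy": -0.8,"dz": -0.3,"wx": -1.16,"wy": -0.17,"wz": -3.2,"hand": 85},
    {"dx": -0.2,"dy": -1.2,"dz": -0.25,"wx": -1.74,"wy": -0.25,"wz": -4.8,"hand": 85},
    {"dx": -0.26,"dy": -1.7,"dz": -0.2,"wx": -2.3,"wy": -0.34,"wz": -6.4,"hand": 85},
    {"dx": -0.32,"dy": -2.1,"dz": -0.15,"wx": -2.9,"wy": -0.42,"wz": -8,"hand": 85},
    {"dx": -0.38,"dy": -2.44,"dz": -0.12,"wx": -3.48,"wy": -0.51,"wz": -9.57,"hand": 85},
    {"dx": -0.38,"dy": -2.44,"dz": -0.12,"wx": -3.48,"wy": -0.51,"wz": -9.57,"hand": 85},
    {"dx": -0.38,"dy": -2.44,"dz": -0.12,"wx": -3.48,"wy": -0.51,"wz": -9.57,"hand": 85},
  ],
)

```text
clock: 8.5
eef_pos: [0.5402, -0.028, 0.14]
tool_rot: [0.98, 0.2, -0.0, -0.0]
ft_force: [0.2, 0.5, 1.0]
grip_width: 0.0849
grasp_force: 0.0
```

```bash
python3 - <<'E'
from h import *
go6(.585,.0757,.12,1.788)
s=bot.get_obs();print(s['joint_pos'])
E
```

```text
d [ 1.64 -1.56  0.4 ] w [ -0.    -0.   -15.87]
[-5.19564333e-02  3.85428971e-01 -6.70394658e-02  1.11855375e+00
  2.35023686e-04  2.68677079e+00]
```

>>> drive_tool(
  rows=[
    {"dx": 0.16,"dy": -0.16,"dz": 0,"wx": 0,"wy": 0,"wz": -1.6,"hand": 85},
    {"dx": 0.32,"dy": -0.32,"dz": 0,"wx": 0,"wy": 0,"wz": -3.2,"hand": 85},
    {"dx": 0.48,"dy": -0.48,"dz": 0,"wx": 0,"wy": 0,"wz": -4.8,"hand": 85},
    {"dx": 0.64,"dy": -0.64,"dz": 0,"wx": 0,"wy": 0,"wz": -6.4,"hand": 85},
    {"dx": 0.8,"dy": -0.8,"dz": 0,"wx": 0,"wy": 0,"wz": -8,"hand": 85},
    {"dx": 1.0,"dy": -1.0,"dz": 0,"wx": 0,"wy": 0,"wz": -9.6,"hand": 85},
    {"dx": 1.2,"dy": -1.2,"dz": 0,"wx": 0,"wy": 0,"wz": -11.2,"hand": 85},
    {"dx": 1.4,"dy": -1.4,"dz": 0,"wx": 0,"wy": 0,"wz": -12.8,"hand": 85},
    {"dx": 1.6,"dy": -1.56,"dz": 0,"wx": 0,"wy": 0,"wz": -14.4,"hand": 85},
    {"dx": 1.64,"dy": -1.56,"dz": 0,"wx": 0,"wy": 0,"wz": -15.87,"hand": 85},
    {"dx": 1.64,"dy": -1.56,"dz": 0,"wx": 0,"wy": 0,"wz": -15.87,"hand": 85},
    {"dx": 1.64,"dy": -1.56,"dz": 0,"wx": 0,"wy": 0,"wz": -15.87,"hand": 85},
  ],
)

```text
clock: 9.7
eef_pos: [0.5847, 0.0733, 0.1394]
tool_rot: [0.629, 0.778, -0.0, -0.001]
ft_force: [-0.5, 1.1, 0.8]
grip_width: 0.085
grasp_force: 0.0
```

```bash
python3 - <<'E'
from h import *
b=show('side','s3.png');go6(.585,.0757,.0165,1.788)
hsv=cv2.cvtColor(b,cv2.COLOR_RGB2HSV);m=cv2.inRange(hsv,(40,80,30),(85,255,255));m[:190]=0;m[300:]=0
n,l,st,ce=cv2.connectedComponentsWithStats(m);print(st[1:].tolist(),ce[1:].tolist())
psi=.218;e=np.array([np.cos(psi),np.sin(psi)]);f=np.array([-e[1],e[0]]);o=b.copy()
for zz in(.0,.024):
    P=[px('side',[*(np.array([.585,.0757])+a*.033*e+q*.022*f),zz]) for a,q in[(1,1),(1,-1),(-1,-1),(-1,1)]]
    print(np.round(P,1).tolist()); cv2.polylines(o,[np.int32(np.array(P)*16)],True,(255,0,0),1,cv2.LINE_AA,4)
cv2.imwrite('pics/s3c.png',cv2.resize(o[190:270,240:340],None,fx=5,fy=5)[:,:,::-1])
E
```

```text
d [0.04 0.02 2.46] w [-0.02 -0.   -0.07]
[[287, 219, 14, 12, 89], [273, 225, 15, 12, 89]] [[293.65168539325845, 224.53932584269663], [279.92134831460675, 230.35955056179776]]
[[294.5, 225.2], [304.6, 235.9], [280.2, 246.5], [270.6, 235.1]]
[[294.6, 217.6], [304.8, 228.3], [280.0, 238.8], [270.2, 227.5]]
```

View pics/s3c.png

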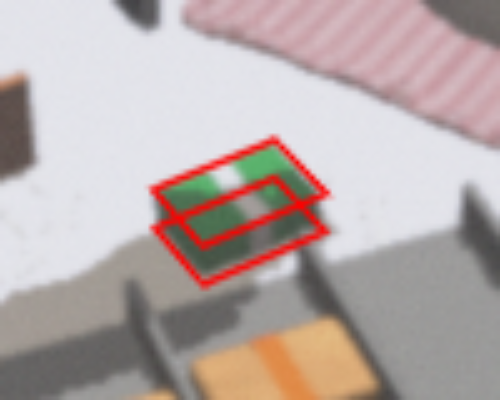

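>>> drive_tool(
  rows=[
    {"dx": 0.06,"dy": 0.02,"dz": 0.8,"wx": 0,"wy": 0,"wz": 0,"hand": 85},
    {"dx": 0.06,"dy": 0.02,"dz": 1.5,"wx": 0,"wy": 0,"wz": 0,"hand": 85},
    {"dx": 0.06,"dy": 0.02,"dz": 2.1,"wx": 0,"wy": 0,"wz": 0,"hand": 85},
    {"dx": 0.06,"dy": 0.02,"dz": 2.45,"wx": 0,"wy": 0,"wz": 0,"hand": 85},
    {"dx": 0.06,"dy": 0.02,"dz": 2.45,"wx": 0,"wy": 0,"wz": 0,"hand": 85},
    {"dx": 0.06,"dy": 0.02,"dz": 2.45,"wx": 0,"wy": 0,"wz": 0,"hand": 50},
    {"dx": 0.06,"dy": 0.02,"dz": 2.45,"wx": 0,"wy": 0,"wz": 0,"hand": 50},
    {"dx": 0.06,"dy": 0.02,"dz": 2.45,"wx": 0,"wy": 0,"wz": 0,"hand": 50},
    {"dx": 0.06,"dy": 0.02,"dz": 2.45,"wx": 0,"wy": 0,"wz": 0,"hand": 50},
    {"dx": 0.06,"dy": 0.02,"dz": 2.45,"wx": 0,"wy": 0,"wz": 0,"hand": 50},
    {"dx": 0.06,"dy": 0.02,"dz": 2.45,"wx": 0,"wy": 0,"wz": 0,"hand": 50},
  ],
)

```text
clock: 10.85
eef_pos: [0.5866, 0.0774, 0.0192]
tool_rot: [0.627, 0.779, 0.001, 0.001]
ft_force: [-0.3, 0.2, 6.4]
grip_width: 0.064
grasp_force: 68.1
```

```bash
python3 - <<'E'
from h import *
go6(.468,.1705,.10,1.788)
E
```

```text
d [ 2.32 -1.92 -1.62] w [ 0.03  0.   -0.03]
```

>>> drive_tool(
  rows=[
    {"dx": 0,"dy": 0,"dz": -0.6,"wx": 0,"wy": 0,"wz": 0,"hand": 50},
    {"dx": 0,"dy": 0,"dz": -1.3,"wx": 0,"wy": 0,"wz": 0,"hand": 50},
    {"dx": 0.4,"dy": -0.35,"dz": -1.65,"wx": 0,"wy": 0,"wz": 0,"hand": 50},
    {"dx": 0.9,"dy": -0.8,"dz": -1.65,"wx": 0,"wy": 0,"wz": 0,"hand": 50},
    {"dx": 1.4,"dy": -1.2,"dz": -1.65,"wx": 0,"wy": 0,"wz": 0,"hand": 50},
    {"dx": 1.9,"dy": -1.6,"dz": -1.65,"wx": 0,"wy": 0,"wz": 0,"hand": 50},
    {"dx": 2.32,"dy": -1.92,"dz": -1.65,"wx": 0,"wy": 0,"wz": 0,"hand": 50},
    {"dx": 2.32,"dy": -1.92,"dz": -1.65,"wx": 0,"wy": 0,"wz": 0,"hand": 50},
    {"dx": 2.32,"dy": -1.92,"dz": -1.65,"wx": 0,"wy": 0,"wz": 0,"hand": 50},
  ],
)

```text
clock: 11.75
eef_pos: [0.4666, 0.1706, 0.1002]
tool_rot: [0.627, 0.779, 0.0, 0.0]
ft_force: [1.6, -0.4, 0.4]
grip_width: 0.0638
grasp_force: 67.3
```

```bash
python3 - <<'E'
from h import *
b=show('side','s4.png');go6(.468,.171,.10,1.788)
s=bot.get_obs();p=s['eef_pos'];print(s['grip_width'])
psi=.217;e=np.array([np.cos(psi),np.sin(psi)]);f=np.array([-e[1],e[0]]);o=b.copy()
def box(c,hx,hy,zs,col):
  for zz in zs:
    P=[px('side',[*(np.array(c)+a*hx*e+q*hy*f),zz]) for a,q in[(1,1),(1,-1),(-1,-1),(-1,1)]]
    cv2.polylines(o,[np.int32(np.array(P)*16)],True,col,1,cv2.LINE_AA,4)
g=p[2]-.0192
box(p[:2],.033,.022,[g,g+.024],(255,0,0)); box([.468,.171],.033,.033,[.056],(0,0,255)); box([.468,.171],.033,.027,[.056],(0,0,255))
cv2.imwrite('pics/s4c.png',cv2.resize(np.hstack([b[160:250,185:275],o[160:250,185:275]]),None,fx=4.4,fy=4.4,interpolation=cv2.INTER_CUBIC)[:,:,::-1])
E
```

```text
d [0.01 0.02 0.  ] w [ 0.01  0.   -0.02]
0.06431293605633309
```

View pics/s4c.png

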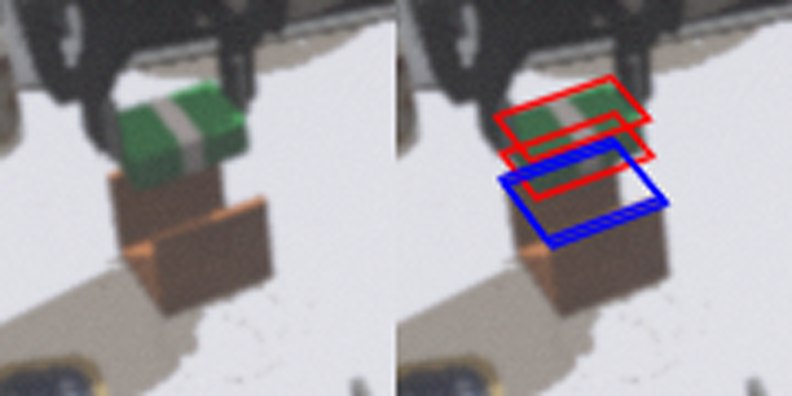

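>>> drive_tool(
  rows=[
    {"dx": 0.02,"dy": 0.03,"dz": 0.4,"wx": 0,"wy": 0,"wz": 0,"hand": 50},
    {"dx": 0.02,"dy": 0.03,"dz": 0.7,"wx": 0,"wy": 0,"wz": 0,"hand": 50},
    {"dx": 0.02,"dy": 0.03,"dz": 0.9,"wx": 0,"wy": 0,"wz": 0,"hand": 50},
    {"dx": 0.02,"dy": 0.03,"dz": 1.1,"wx": 0,"wy": 0,"wz": 0,"hand": 50},
    {"dx": 0.02,"dy": 0.03,"dz": 1.3,"wx": 0,"wy": 0,"wz": 0,"hand": 50},
    {"dx": 0.02,"dy": 0.03,"dz": 1.3,"wx": 0,"wy": 0,"wz": 0,"hand": 50},
  ],
)

```text
clock: 12.4
eef_pos: [0.467, 0.1709, 0.0335]
tool_rot: [0.627, 0.779, -0.001, -0.001]
ft_force: [-1.5, 0.7, -0.4]
grip_width: 0.0641
grasp_force: 67.3
```

Free of the walls. Lower the rest.

>>> drive_tool(
  rows=[
    {"dx": 0,"dy": 0,"dz": 0.08,"wx": 0,"wy": 0,"wz": 0,"hand": 50},
    {"dx": 0,"dy": 0,"dz": 0.14,"wx": 0,"wy": 0,"wz": 0,"hand": 50},
    {"dx": 0,"dy": 0,"dz": 0.17,"wx": 0,"wy": 0,"wz": 0,"hand": 50},
    {"dx": 0,"dy": 0,"dz": 0.17,"wx": 0,"wy": 0,"wz": 0,"hand": 50},
  ],
)

```text
clock: 12.8
eef_pos: [0.4678, 0.1716, 0.0264]
tool_rot: [0.627, 0.779, -0.0, -0.0]
ft_force: [0.2, 0.7, -0.4]
grip_width: 0.0643
grasp_force: 67.3
```

>>> drive_tool(
  rows=[
    {"dx": 0,"dy": 0,"dz": 0.04,"wx": 0,"wy": 0,"wz": 0,"hand": 50},
    {"dx": 0,"dy": 0,"dz": 0.05,"wx": 0,"wy": 0,"wz": 0,"hand": 50},
    {"dx": 0,"dy": 0,"dz": 0.05,"wx": 0,"wy": 0,"wz": 0,"hand": 50},
  ],
)

```text
clock: 13.1
eef_pos: [0.4682, 0.1717, 0.0251]
tool_rot: [0.627, 0.779, 0.0, 0.0]
ft_force: [-2.3, -0.1, 6.3]
grip_width: 0.0641
grasp_force: 68.1
```

>>> drive_tool(
  rows=[
    {"dx": 0,"dy": 0,"dz": 0,"wx": 0,"wy": 0,"wz": 0,"hand": 85},
    {"dx": 0,"dy": 0,"dz": 0,"wx": 0,"wy": 0,"wz": 0,"hand": 85},
    {"dx": 0,"dy": 0,"dz": 0,"wx": 0,"wy": 0,"wz": 0,"hand": 85},
    {"dx": 0,"dy": 0,"dz": 0,"wx": 0,"wy": 0,"wz": 0,"hand": 85},
    {"dx": 0,"dy": 0,"dz": -0.5,"wx": 0,"wy": 0,"wz": 0,"hand": 85},
    {"dx": 0,"dy": 0,"dz": -1.3,"wx": 0,"wy": 0,"wz": 0,"hand": 85},
    {"dx": 0,"dy": 0,"dz": -2.1,"wx": 0,"wy": 0,"wz": 1,"hand": 60},
    {"dx": 0,"dy": 0,"dz": -2.3,"wx": 0,"wy": 0,"wz": 2,"hand": 20},
    {"dx": 0,"dy": 0,"dz": -2.3,"wx": 0,"wy": 0,"wz": 2,"hand": 20},
  ],
)

```text
clock: 14.0
eef_pos: [0.4696, 0.1721, 0.1413]
tool_rot: [0.693, 0.721, 0.002, 0.001]
ft_force: [-0.3, -0.8, -0.3]
grip_width: 0.0433
grasp_force: 0.0
```

```bash
python3 - <<'E'
from h import *
p0=np.array([.5575,-.150]);t=.045;Rm=np.array([[np.cos(t),-np.sin(t)],[np.sin(t),np.cos(t)]])
b=show('side','s5.png');cv2.imwrite('pics/s5c.png',cv2.resize(b[150:400,150:410],None,fx=2.3,fy=2.3)[:,:,::-1])
for nm,(x,y) in dict(a0=(-.0765,.135),a1=(-.0765,.0),b0=(0.0005,.14),b1=(0.0005,.0)).items():
    w=p0+Rm@[x,y]; print(nm,np.round(w,4)); go6(w[0],w[1],.05,1.616)
E
```

```text
a0 [ 0.475  -0.0186]
d [-3.81 -0.03  1.79] w [ 0.01 -0.01 -0.03]
a1 [ 0.4811 -0.1534]
d [-6.51 -0.02  1.79] w [ 0.01 -0.01 -0.03]
b0 [ 0.5517 -0.0101]
d [-3.7   1.51  1.79] w [ 0.01 -0.01 -0.03]
b1 [ 0.558 -0.15 ]
d [-6.5   1.52  1.79] w [ 0.01 -0.01 -0.03]
```

View pics/s5c.png

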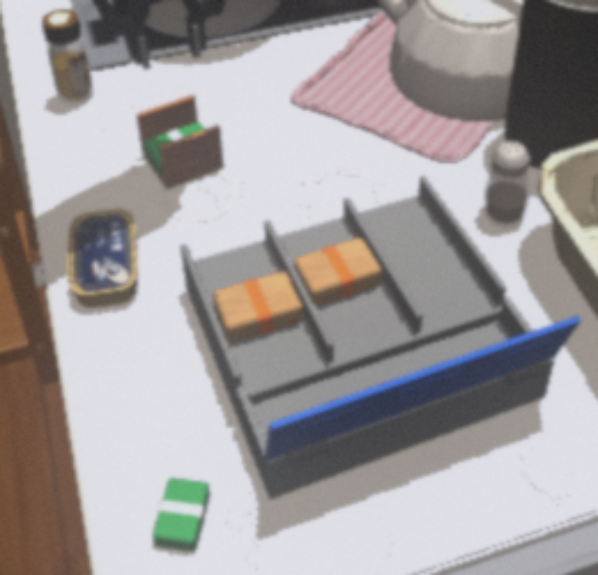

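>>> drive_tool(
  rows=[
    {"dx": -0.9,"dy": 0,"dz": 0,"wx": 0,"wy": 0,"wz": 0,"hand": 20},
    {"dx": -1.8,"dy": 0,"dz": 0,"wx": 0,"wy": 0,"wz": 0,"hand": 20},
    {"dx": -2.7,"dy": -0.03,"dz": 0,"wx": 0,"wy": 0,"wz": 0,"hand": 20},
    {"dx": -3.5,"dy": -0.03,"dz": 0.3,"wx": 0,"wy": 0,"wz": 0,"hand": 20},
    {"dx": -3.8,"dy": -0.03,"dz": 0.8,"wx": 0,"wy": 0,"wz": 0,"hand": 20},
    {"dx": -3.8,"dy": -0.03,"dz": 1.4,"wx": 0,"wy": 0,"wz": 0,"hand": 20},
    {"dx": -3.8,"dy": -0.03,"dz": 1.78,"wx": 0,"wy": 0,"wz": 0,"hand": 20},
    {"dx": -3.8,"dy": -0.03,"dz": 1.78,"wx": 0,"wy": 0,"wz": 0,"hand": 20},
    {"dx": -4.1,"dy": -0.03,"dz": 1.78,"wx": 0,"wy": 0,"wz": 0,"hand": 20},
    {"dx": -4.4,"dy": -0.03,"dz": 1.78,"wx": 0,"wy": 0,"wz": 0,"hand": 20},
    {"dx": -4.7,"dy": -0.03,"dz": 1.78,"wx": 0,"wy": 0,"wz": 0,"hand": 20},
    {"dx": -5,"dy": -0.03,"dz": 1.78,"wx": 0,"wy": 0,"wz": 0,"hand": 20},
    {"dx": -5.3,"dy": -0.03,"dz": 1.78,"wx": 0,"wy": 0,"wz": 0,"hand": 20},
    {"dx": -5.6,"dy": -0.03,"dz": 1.78,"wx": 0,"wy": 0,"wz": 0,"hand": 20},
    {"dx": -5.9,"dy": -0.03,"dz": 1.78,"wx": 0,"wy": 0,"wz": 0,"hand": 20},
  ],
)

```text
clock: 15.55
eef_pos: [0.4775, -0.1238, 0.049]
tool_rot: [0.692, 0.722, -0.001, -0.001]
ft_force: [0.4, -0.5, -0.1]
grip_width: 0.0203
grasp_force: 0.1
```

>>> drive_tool(
  rows=[
    {"dx": -0.2,"dy": 0,"dz": 0,"wx": 0,"wy": 0,"wz": 0,"hand": 20},
    {"dx": -0.4,"dy": 0,"dz": 0,"wx": 0,"wy": 0,"wz": 0,"hand": 20},
    {"dx": -0.6,"dy": 0,"dz": 0,"wx": 0,"wy": 0,"wz": 0,"hand": 20},
    {"dx": -0.68,"dy": 0,"dz": 0,"wx": 0,"wy": 0,"wz": 0,"hand": 20},
    {"dx": -0.68,"dy": 0,"dz": 0,"wx": 0,"wy": 0,"wz": 0,"hand": 20},
  ],
)

```text
clock: 16.05
eef_pos: [0.4798, -0.1578, 0.0499]
tool_rot: [0.693, 0.721, -0.0, -0.0]
ft_force: [-0.8, 0.3, -0.2]
grip_width: 0.02
grasp_force: 0.0
```

```bash
python3 - <<'E'
from h import *
print(bot.get_obs()['ft_force'])
go6(.4775,-.12,.11,1.616);go6(.5517,-.012,.11,1.616);go6(.5517,-.012,.05,1.616);go6(.5582,-.154,.05,1.616)
E
```

```text
[-0.75577151  0.28393292 -0.239768  ]
d [ 0.76 -0.02 -1.2 ] w [-0.01 -0.   -0.06]
d [ 2.86  1.55 -1.2 ] w [-0.01 -0.   -0.06]
d [ 2.86  1.55 -0.  ] w [-0.01 -0.   -0.06]
d [ 0.01  1.57 -0.  ] w [-0.01 -0.   -0.06]
```

>>> drive_tool(
  rows=[
    {"dx": 0.3,"dy": 0,"dz": -0.3,"wx": 0,"wy": 0,"wz": 0,"hand": 20},
    {"dx": 0.9,"dy": 0,"dz": -0.9,"wx": 0,"wy": 0,"wz": 0,"hand": 20},
    {"dx": 1.6,"dy": 0.5,"dz": -1.2,"wx": 0,"wy": 0,"wz": 0,"hand": 20},
    {"dx": 2.3,"dy": 1.1,"dz": -1.2,"wx": 0,"wy": 0,"wz": 0,"hand": 20},
    {"dx": 2.86,"dy": 1.55,"dz": -1.2,"wx": 0,"wy": 0,"wz": 0,"hand": 20},
    {"dx": 2.86,"dy": 1.55,"dz": -0.8,"wx": 0,"wy": 0,"wz": 0,"hand": 20},
    {"dx": 2.86,"dy": 1.55,"dz": -0.3,"wx": 0,"wy": 0,"wz": 0,"hand": 20},
    {"dx": 2.86,"dy": 1.55,"dz": 0,"wx": 0,"wy": 0,"wz": 0,"hand": 20},
    {"dx": 2.86,"dy": 1.55,"dz": 0,"wx": 0,"wy": 0,"wz": 0,"hand": 20},
    {"dx": 2.5,"dy": 1.55,"dz": 0,"wx": 0,"wy": 0,"wz": 0,"hand": 20},
    {"dx": 2.1,"dy": 1.55,"dz": 0,"wx": 0,"wy": 0,"wz": 0,"hand": 20},
    {"dx": 1.8,"dy": 1.55,"dz": 0,"wx": 0,"wy": 0,"wz": 0,"hand": 20},
    {"dx": 1.5,"dy": 1.55,"dz": 0,"wx": 0,"wy": 0,"wz": 0,"hand": 20},
    {"dx": 1.2,"dy": 1.55,"dz": 0,"wx": 0,"wy": 0,"wz": 0,"hand": 20},
    {"dx": 0.9,"dy": 1.56,"dz": 0,"wx": 0,"wy": 0,"wz": 0,"hand": 20},
    {"dx": 0.6,"dy": 1.56,"dz": 0,"wx": 0,"wy": 0,"wz": 0,"hand": 20},
    {"dx": 0.4,"dy": 1.56,"dz": 0,"wx": 0,"wy": 0,"wz": 0,"hand": 20},
    {"dx": 0.2,"dy": 1.56,"dz": 0,"wx": 0,"wy": 0,"wz": 0,"hand": 20},
    {"dx": 0,"dy": 1.56,"dz": 0,"wx": 0,"wy": 0,"wz": 0,"hand": 20},
    {"dx": 0,"dy": 1.56,"dz": 0,"wx": 0,"wy": 0,"wz": 0,"hand": 20},
  ],
)

```text
clock: 18.05
eef_pos: [0.5574, -0.1552, 0.0496]
tool_rot: [0.693, 0.721, -0.0, -0.0]
ft_force: [-0.0, 0.2, -0.0]
grip_width: 0.02
grasp_force: 0.1
```

```bash
python3 - <<'E'
from h import *
print(bot.get_obs()['ft_force'])
go6(.558,-.09,.20,1.616)
E
```

```text
[-0.04393275  0.15664257 -0.03397708]
d [ 1.3   0.06 -3.01] w [-0.01 -0.   -0.07]
```

>>> drive_tool(
  rows=[
    {"dx": 0.4,"dy": 0,"dz": -0.2,"wx": 0,"wy": 0,"wz": 0,"hand": 20},
    {"dx": 1,"dy": 0,"dz": -0.9,"wx": 0,"wy": 0,"wz": 0,"hand": 10},
    {"dx": 1.3,"dy": 0,"dz": -1.8,"wx": 0,"wy": 0,"wz": 0,"hand": 0},
    {"dx": 1.7,"dy": 0,"dz": -2.6,"wx": 0,"wy": 0,"wz": 0,"hand": 0},
    {"dx": 2.5,"dy": 0,"dz": -3,"wx": 0,"wy": 0,"wz": 0,"hand": 0},
    {"dx": 3.2,"dy": 0,"dz": -3,"wx": 0,"wy": 0,"wz": 0,"hand": 0},
    {"dx": 3.2,"dy": 0,"dz": -3,"wx": 0,"wy": 0,"wz": 0,"hand": 0},
  ],
)

```text
clock: 18.75
eef_pos: [0.5515, 0.0098, 0.2012]
tool_rot: [0.69, 0.723, 0.001, 0.0]
ft_force: [-0.0, -0.4, -0.4]
grip_width: 0.0
grasp_force: 0.0
```

```bash
python3 - <<'E'
from h import *
a=show('top','t6.png');b=show('side','s6.png')
c1=cv2.resize(a[150:265,280:400],None,fx=3,fy=3);c2=cv2.resize(b[200:360,200:410],None,fx=2,fy=2)
h=max(c1.shape[0],c2.shape[0]);P=lambda c:np.pad(c,((0,h-c.shape[0]),(0,0),(0,0)))
cv2.imwrite('pics/b6.png',np.hstack([P(c1),P(c2)])[:,:,::-1])
go6(.558,-.30,.2,1.616)
E
```

```text
d [-6.13 -0.12  0.  ] w [-0.01  0.01 -0.03]
```

View pics/b6.png

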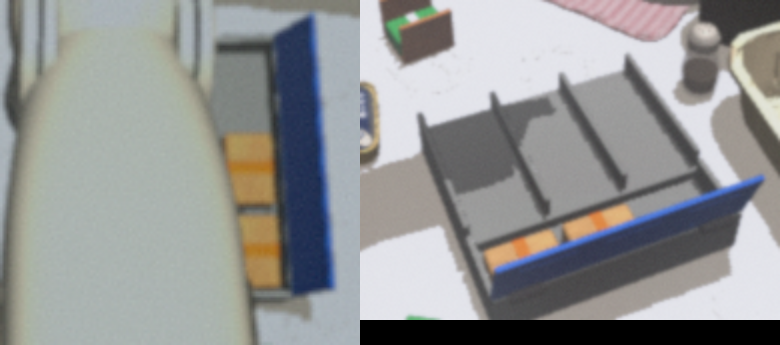

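>>> drive_tool(
  rows=[
    {"dx": -0.9,"dy": 0,"dz": 0,"wx": 0,"wy": 0,"wz": 0,"hand": 0},
    {"dx": -1.8,"dy": 0,"dz": 0,"wx": 0,"wy": 0,"wz": 0,"hand": 0},
    {"dx": -2.7,"dy": 0,"dz": 0,"wx": 0,"wy": 0,"wz": 0,"hand": 0},
    {"dx": -3.6,"dy": 0,"dz": 0,"wx": 0,"wy": 0,"wz": 0,"hand": 0},
    {"dx": -4.5,"dy": 0,"dz": 0,"wx": 0,"wy": 0,"wz": 0,"hand": 0},
    {"dx": -5.4,"dy": 0,"dz": 0,"wx": 0,"wy": 0,"wz": 0,"hand": 0},
    {"dx": -5.9,"dy": 0,"dz": 0,"wx": 0,"wy": 0,"wz": 0,"hand": 0},
    {"dx": -5.9,"dy": 0,"dz": 0.2,"wx": 0,"wy": 0,"wz": 0,"hand": 0},
    {"dx": -5.9,"dy": 0,"dz": 0.8,"wx": 0,"wy": 0,"wz": 0,"hand": 0},
    {"dx": -5.9,"dy": 0,"dz": 1.4,"wx": 0,"wy": 0,"wz": 0,"hand": 0},
    {"dx": -5.9,"dy": 0,"dz": 1.86,"wx": 0,"wy": 0,"wz": 0,"hand": 0},
    {"dx": -5.9,"dy": 0,"dz": 1.86,"wx": 0,"wy": 0,"wz": 0,"hand": 0},
  ],
)

```text
clock: 20.05
eef_pos: [0.5594, -0.2874, 0.1016]
tool_rot: [0.693, 0.721, -0.002, -0.005]
ft_force: [-0.4, 0.7, -1.2]
grip_width: -0.0002
grasp_force: 0.0
```

>>> drive_tool(
  rows=[
    {"dx": 0.4,"dy": 0,"dz": 0,"wx": 0,"wy": 0,"wz": 0,"hand": 0},
    {"dx": 0.7,"dy": 0,"dz": 0,"wx": 0,"wy": 0,"wz": 0,"hand": 0},
    {"dx": 1,"dy": 0,"dz": 0,"wx": 0,"wy": 0,"wz": 0,"hand": 0},
    {"dx": 1.3,"dy": 0,"dz": 0,"wx": 0,"wy": 0,"wz": 0,"hand": 0},
    {"dx": 1.52,"dy": 0,"dz": 0,"wx": 0,"wy": 0,"wz": 0,"hand": 0},
    {"dx": 1.72,"dy": 0,"dz": 0.02,"wx": 0,"wy": 0,"wz": 0,"hand": 0},
    {"dx": 1.9,"dy": 0,"dz": 0.05,"wx": 0,"wy": 0,"wz": 0,"hand": 0},
    {"dx": 2.1,"dy": 0,"dz": 0.2,"wx": 0,"wy": 0,"wz": 0,"hand": 0},
    {"dx": 2.21,"dy": 0,"dz": 0.38,"wx": 0,"wy": 0,"wz": 0,"hand": 0},
    {"dx": 2.3,"dy": 0,"dz": 0.55,"wx": 0,"wy": 0,"wz": 0,"hand": 0},
    {"dx": 2.3,"dy": 0,"dz": 0.68,"wx": 0,"wy": 0,"wz": 0,"hand": 0},
    {"dx": 2.3,"dy": 0,"dz": 0.78,"wx": 0,"wy": 0,"wz": 0,"hand": 0},
    {"dx": 2.3,"dy": 0,"dz": 0.82,"wx": 0,"wy": 0,"wz": 0,"hand": 0},
    {"dx": 2.3,"dy": 0,"dz": 0.82,"wx": 0,"wy": 0,"wz": 0,"hand": 0},
  ],
)

```text
clock: 21.45
eef_pos: [0.558, -0.1739, 0.0661]
tool_rot: [0.693, 0.721, -0.0, -0.001]
ft_force: [-2.4, 2.3, 4.6]
grip_width: 0.0002
grasp_force: 2.5
```

>>> drive_tool(
  rows=[
    {"dx": 0.1,"dy": 0,"dz": 0.02,"wx": 0,"wy": 0,"wz": 0,"hand": 0},
    {"dx": 0.1,"dy": 0,"dz": 0.04,"wx": 0,"wy": 0,"wz": 0,"hand": 0},
    {"dx": 0.1,"dy": 0,"dz": 0.06,"wx": 0,"wy": 0,"wz": 0,"hand": 0},
    {"dx": 0.1,"dy": 0,"dz": 0.06,"wx": 0,"wy": 0,"wz": 0,"hand": 0},
  ],
)

```text
clock: 21.85
eef_pos: [0.5587, -0.1715, 0.0659]
tool_rot: [0.693, 0.721, -0.001, 0.002]
ft_force: [-5.8, -2.1, 16.4]
grip_width: -0.0001
grasp_force: 8.2
```

Hard stop at 16 N with the tips at 55 mm: the lid is shut. Rise and check.

>>> drive_tool(
  rows=[
    {"dx": 0,"dy": 0,"dz": -0.3,"wx": 0,"wy": 0,"wz": 0,"hand": 0},
    {"dx": 0,"dy": 0,"dz": -1,"wx": 0,"wy": 0,"wz": 0,"hand": 0},
    {"dx": 0,"dy": 0,"dz": -2,"wx": 0,"wy": 0,"wz": 0,"hand": 0},
    {"dx": 0.8,"dy": 0,"dz": -2.8,"wx": 0,"wy": 0,"wz": 0,"hand": 0},
    {"dx": 1.7,"dy": 0,"dz": -3,"wx": 0,"wy": 0,"wz": 0,"hand": 0},
    {"dx": 2.6,"dy": 0,"dz": -3,"wx": 0,"wy": 0,"wz": 0,"hand": 0},
    {"dx": 3.4,"dy": 0,"dz": -3,"wx": 0,"wy": 0,"wz": 0,"hand": 0},
    {"dx": 3.4,"dy": 0,"dz": -3,"wx": 0,"wy": 0,"wz": 0,"hand": 0},
    {"dx": 3.4,"dy": 0,"dz": -3,"wx": 0,"wy": 0,"wz": 0,"hand": 0},
  ],
)

```text
clock: 22.75
eef_pos: [0.5514, 0.0013, 0.2126]
tool_rot: [0.692, 0.722, -0.001, -0.0]
ft_force: [0.1, -1.0, 0.1]
grip_width: 0.0
grasp_force: 0.0
```

```bash
python3 - <<'E'
from h import *
b=show('side','s7.png');cv2.imwrite('pics/s7c.png',cv2.resize(b[150:400,150:410],None,fx=2.3,fy=2.3)[:,:,::-1])
E
```

```text
(no output)
```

View pics/s7c.png

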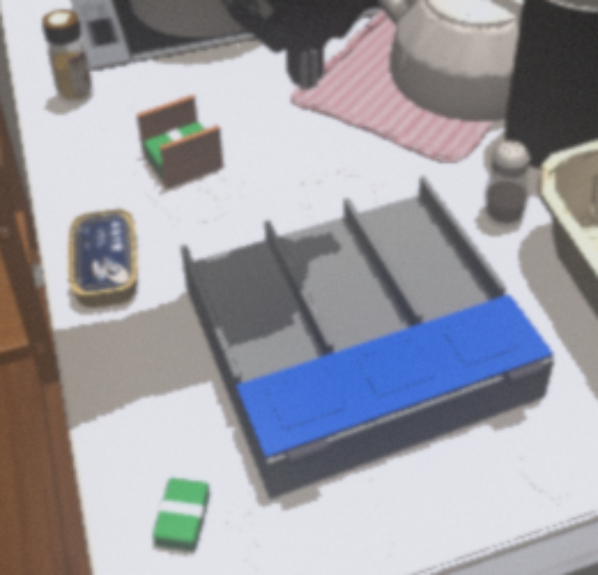

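The picture shows the lid lying flat over the trough (about 240–550, 300–450), the green block in the holder (180, 138), and the shaker, jar and tin still in place.

```bash
python3 -c "
from workcell import bot
print(bot.job_done())"
```

```text
the job is handed in; nothing more can be done
None
```

I handed the job in at about 23 s of the 72 s allowed, without getting a verdict back. The last pictures show both tan blocks in the trough, the lid shut flat over it, the green block flat and centred in the holder, and the shaker, jar and tin not visibly moved.

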